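Set the part marker's code wheels to the code plates

TASK

Set the part marker for the next batch: roll each code wheel that has a dotted plate in the seat in front of it until the flat lying uppermost and level shows the same number of dots as that plate. Leave the wheel behind the blank plate as it stands; do not disturb the things standing round the marker.

Things in the scene. Friction and masses are not known exactly. Their poses are not given: they have to be found in the camera images.
- marker: Part marker, fixed grey frame: base 170 (x) x 330 (y) x 10 mm, from 115 mm before to 55 mm behind the axle; end cheeks 85 mm high, inner faces 151 mm either side of the middle. A 12 mm steel axle along y, 60 mm up, carries three separate wheels 90 mm apart, nothing between them. Origin on the table below the axle's middle; x from the plate seats (robot's side) to the back, y left, z up
- axis_left (a point): centre of the left code wheel, on the axle, fixed to the marker (axes as the marker's). The wheel is an aluminium hexagonal prism 28 mm wide along the axle, 78 mm across flats (top 99 mm above the table), with flat end faces that can be pinched across the 28 mm; its six flats (45 mm long round the rim) carry 0, 1, 2, 3, 4, 5 dark dots in order
- wheel_left (a joint): turn of the left wheel, rad. 0: three-dot flat up and level; positive rolls the top away from the robot (marker's +x); two dots up at -1.0472, four dots at +1.0472. Friction 0.05 N m, no clicks, stays where left, wheels not coupled. Starts within 0.4 rad of 0
- rim_left (a point): centre of the three-dot flat of the left wheel, 39 mm from its axis; moves with the wheel
- seat_left (a point): middle of the plate seat on the base, 85 mm in front of the left wheel's axis, 10 mm above the table
- axis_middle (a point): centre of the middle code wheel, on the axle, fixed to the marker (axes as the marker's). The wheel is an aluminium hexagonal prism 28 mm wide along the axle, 78 mm across flats (top 99 mm above the table), with flat end faces that can be pinched across the 28 mm; its six flats (45 mm long round the rim) carry 0, 1, 2, 3, 4, 5 dark dots in order
- wheel_middle (a joint): turn of the middle wheel, rad. 0: three-dot flat up and level; positive rolls the top away from the robot (marker's +x); two dots up at -1.0472, four dots at +1.0472. Friction 0.05 N m, no clicks, stays where left, wheels not coupled. Starts within 0.4 rad of 0
- rim_middle (a point): centre of the three-dot flat of the middle wheel, 39 mm from its axis; moves with the wheel
- seat_middle (a point): middle of the plate seat on the base, 85 mm in front of the middle wheel's axis, 10 mm above the table
- axis_right (a point): centre of the right code wheel, on the axle, fixed to the marker (axes as the marker's). The wheel is an aluminium hexagonal prism 28 mm wide along the axle, 78 mm across flats (top 99 mm above the table), with flat end faces that can be pinched across the 28 mm; its six flats (45 mm long round the rim) carry 0, 1, 2, 3, 4, 5 dark dots in order
- wheel_right (a joint): turn of the right wheel, rad. 0: three-dot flat up and level; positive rolls the top away from the robot (marker's +x); two dots up at -1.0472, four dots at +1.0472. Friction 0.05 N m, no clicks, stays where left, wheels not coupled. Starts within 0.4 rad of 0
- rim_right (a point): centre of the three-dot flat of the right wheel, 39 mm from its axis; moves with the wheel
- seat_right (a point): middle of the plate seat on the base, 85 mm in front of the right wheel's axis, 10 mm above the table
- plate_two: aluminium code plate 43x47x8 mm, fixed in one of the three seats (which one varies), with two dark dots on top; origin at the centre of its underside
- plate_four: aluminium code plate 43x47x8 mm, fixed in one of the three seats (which one varies), with four dark dots on top; origin at the centre of its underside
- plate_blank: aluminium code plate 43x47x8 mm, fixed in one of the three seats (which one varies), with no dots: a blank; origin at the centre of its underside
- gauge: digital thickness gauge on its foot, 57x58x109 mm, beside the marker's left end; bystander, origin under its centre
- red_vial: capped vial with red cap, 39x36x60 mm, behind the marker; bystander, origin under its centre
- blue_vial: capped vial with blue cap, 36x36x60 mm, beside the marker's right end; bystander, origin under its centre
- pen: white board pen 14x152x12 mm, lying behind the marker; bystander, origin under its centre
- tube: white tube with blue cap 16x101x15 mm, lying in front of the marker; bystander, origin under its centre

How it is judged:
By the outcome, as a careful person would: the job done as asked, in the order asked, and still so for the second after the job is handed in, with the robot touching nothing.
It also fails if it takes over 64 s, if anything falls off the work surface, if the arm or the gripper's body presses on something with over 40 N, if the wrist force passes 120 N, or if a joint passes its speed limit or range.

ROBOT

A 6-joint arm with a two-finger parallel gripper is mounted at the origin on a cart in front of the work surface, level with it; the furniture and walls round the work are solid. World frame = base frame: x ahead of the robot, y to its left, z up, the work surface at z = 0. Lengths are in m, angles in rad, forces in N, time in s.
With the tool pointing down it reaches from about 0.35 to 0.975 m from the base axis. Payload 4.9 kg.
Tool frame: the origin (TCP) lies on the centre line of the jaws, within the pads' length; the fingertips stand 14 mm ahead of it and the grasp point (between the pads) lies 5 mm behind it; y points along the fingers, z is the direction in which the jaws open and shut, and the axes are right-handed (so a half turn about y gives the same grasp; the last joint's range is limited). The gripper opens to 85 mm and grips with 20 to 120 N. Pads are 22 mm wide; open, the fingers measure 114 mm over their backs; the gripper's body (76 mm by 85 mm) begins 54 mm behind the grasp point. The pads swing forward as they close: fully open they stand 13 mm farther back than shut.
Start: joints at [-1.323, 0.053, 1.613, -0, 1.476, -0.119], TCP at [0.224, -0.583, 0.245] pointing down, gripper open.
Joint ranges: [-3.01, 3.01], [-1.01, 2.22], [0.06, 2.58], [-1.02, 4.17], [0.09, 2.62], [-3.14, 3.14]. Speed limits (rad/s): [2.57, 2.57, 3.14, 3.14, 3.14, 3.14].

INTERFACE

Orientations are given as a rotation vector (axis times angle).
In Python, from station import ctrl gives the robot as it stands.
- The arm moves only by the tool servo_tool, never from a script. Its arguments are lists of equal length, an entry for each row: "delta_pos": the shift along the tool's x, y, z in m, a list of three; "dr": the turn, a rotation vector about the tool's x, y, z in degrees, a list of three; "grip": the opening, from 0 (shut) to 1 (fully open). In form: {"delta_pos": [[x, y, z], ...], "dr": [[rx, ry, rz], ...], "grip": [grip, ...]}. A call has 1 to 5 rows; each row shifts and turns the pose as measured when the row begins, along the tool's axes as they then stand; what a row does not reach is not made up. A row lasts 1/8 s, in which the tool goes at most 62.5 mm and 10.7 degrees, less where a joint would pass 70% of its speed; a pose out of reach is approached as far as the arm can. A call is refused whole if a number of a shift passes 0.0625 or a number of a turn 10.7, either way. A call with a gripper value outside its range is refused whole. The fingers move at their own pace and stop on an object; "grip_force" is the grip in N (left out, the last holds). Time passes only in rows, so rows that do not move let the fingers close. It gives the time, the measured TCP pose, the force and the opening at its end, in the units of the state.
- ctrl.get_obs(): the state, without advancing time (a new reading comes with each control period).
- ctrl.get_image(name): name is "side" or "top" or "wrist"; returns the picture (480x640x3 uint8, red, green, blue); there is no depth.
- ctrl.camera_params(name): a dict with "fovy" (degrees; the focal length in pixels is half the picture's height over the tangent of half this angle, whatever the lens; pixels are square), "cx", "cy" (the principal point, pixels), "eye" and "rotation" of the camera in the world. Camera axes: x right, y down, z forward; pixel columns grow to the right and rows downward; lengths in m; the calibration is good to about 2 mm. The wrist camera is an equidistant fisheye: a pixel r from the principal point sees the ray r / f radians off the axis. A picture is of the moment at which its call begins: read the wrist's pose just before it. camera_params takes no time and is no camera call; for the wrist camera it gives the pose at the moment of the call.
- ctrl.finish_job(): hands the job in, once; it reports no verdict.
Trained networks look in the newest picture that a camera, given by its name, has taken for a name from the list of things; names that differ only in an ending like _2 or _b are one class to them, and where a whole thing is asked for, a point or a joint stands for the part that bears it (a point fixed in the world has none). Each returns a list of dicts, best first, with "score" (0 to 1); they miss things now and then, are a little off and sometimes report something else, mostly with a low value. They report only what shows in the picture. A call takes as long as a camera call.
- ctrl.masks_of(camera, label): "pixels" (480x640 bool, what is visible of it) and "extent" ([left, top, right, bottom] in pixels, round what is visible of it).
The state is a dict: "t": time; "q": joint angles; "dq": joint speeds; "effort": joint torques, N m; "tool_pos": TCP position; "tool_rot": TCP orientation; "contact_force": force on the tool from outside, world axes, zero at the start; "wrist_torque": the same for the moment, N m; "opening": finger opening in m.
Only numpy, scipy, OpenCV 4.12 (cv2) and the standard library are available. Lean on these libraries where they do the work, as an engineer would, in place of code of your own. Each camera call takes 0.05 s, during which the arm holds its last target.

## Working session

There is one attempt and no reset: what is moved stays moved. The work goes in short steps, Python scripts to look and compute and a tool call to move; the robot and the scene stay as the last step left them, time stands still between calls to the robot, and variables do not carry over. Pictures are saved under pics/ and viewed, and the job is handed in when it is done.

Besides the shell and the picture viewer there is one more tool, called as name(argument=value, ...) on one line, values as JSON. servo_tool: Moves the arm, as the interface text tells. Its arguments: {"type":"object","properties":{"delta_pos":{"type":"array","items":{"type":"array","items":{"type":"number"}}},"dr":{"type":"array","items":{"type":"array","items":{"type":"number"}}},"grip":{"type":"array","items":{"type":"number"}},"grip_force":{"type":"number"}},"required":["delta_pos","dr","grip"]}

```bash
ls; mkdir -p pics
python3 - <<'E'
from station import ctrl
import cv2
o=ctrl.get_obs(); print({k:(v if not hasattr(v,'round') else v) for k,v in o.items()})
for n in ['top','side','wrist']:
    p=ctrl.camera_params(n); print(n,p)
    im=ctrl.get_image(n); cv2.imwrite(f'pics/{n}0.png',im[:,:,::-1])
E
```

```text
pics
{'t': 0.0, 'q': array([-1.32299793e+00,  5.33367331e-02,  1.61428413e+00,  1.53402906e-06,
        1.47598774e+00, -1.18969488e-01]), 'dq': array([-1.04648539e-03,  2.99561610e-04, -3.53105104e-04, -7.67819063e-04,
       -1.02769098e-05, -3.90642320e-04]), 'effort': array([ 1.39433505e-04, -3.93681943e+01, -3.70174420e+01, -9.56367717e-05,
        7.03930607e-03,  1.42936415e-06]), 'tool_pos': array([ 0.22399863, -0.58285161,  0.24408135]), 'tool_rot': array([-0.37502082,  2.0233858 , -2.01924981]), 'contact_force': array([0.06774493, 0.71473019, 0.41394126]), 'wrist_torque': array([0.00858727, 0.00278465, 0.02298738]), 'opening': 0.08508187417438964}
top {'fovy': 56.13089628556068, 'cx': 312.8899208197505, 'cy': 234.4408854549455, 'eye': array([0.44406805, 0.01734387, 0.93365804]), 'rotation': array([-2.11765241,  2.12998576, -0.17130846])}
side {'fovy': 43.705424149719704, 'cx': 319.6328235091923, 'cy': 236.4864993946442, 'eye': array([ 0.32894783, -0.82494208,  0.70992587]), 'rotation': array([-2.14027295,  0.34111376, -0.15485208])}
wrist {'fovy': 65.70646984690485, 'cx': 319.28492489005066, 'cy': 239.28272703441763, 'eye': array([ 0.29730666, -0.55440464,  0.37338426]), 'rotation': array([ 2.36973309, -1.62869603, -0.25547859])}
```

View pics/top0.png

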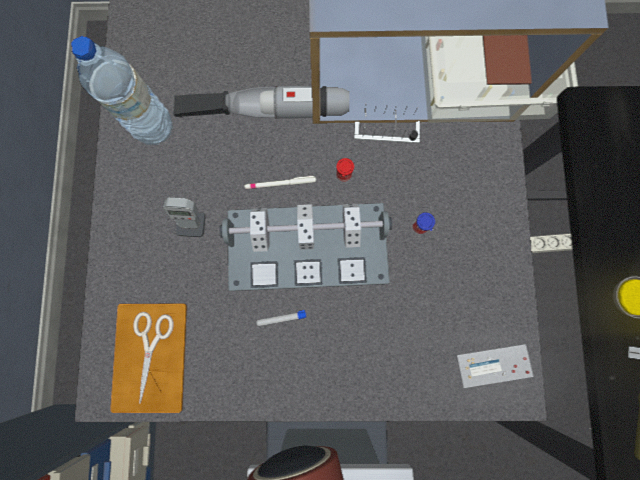

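View pics/side0.png

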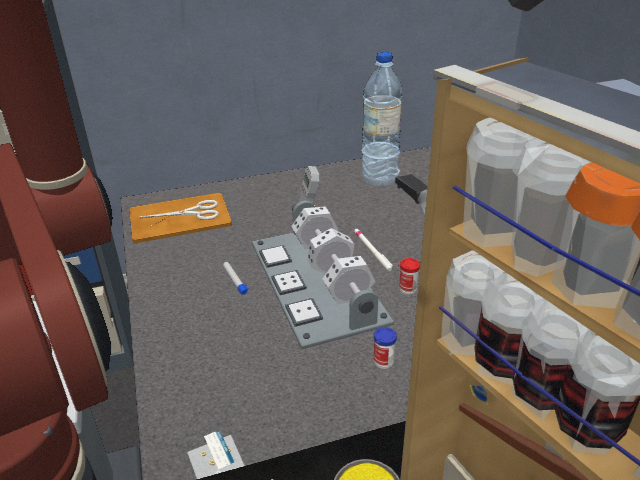

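View pics/wrist0.png

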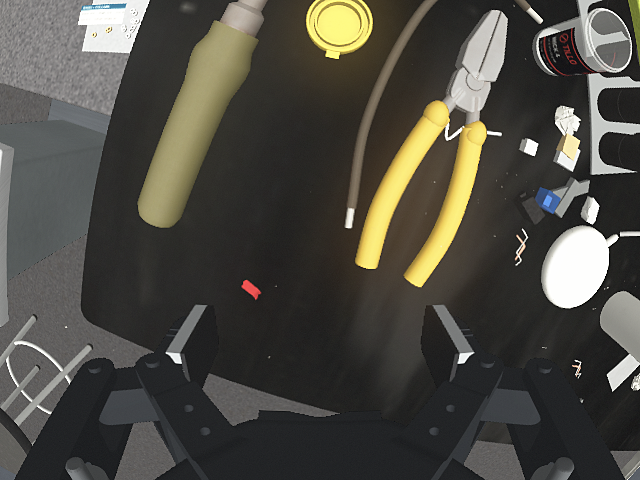

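```bash
cat > h.py <<'E'
import numpy as np,cv2
from scipy.spatial.transform import Rotation as R
def P(p):
    return dict(p)
def proj(p,X,fish=False):
    X=np.atleast_2d(X); Rm=R.from_rotvec(p['rotation']).as_matrix()
    c=(X-p['eye'])@Rm
    f=240/np.tan(np.radians(p['fovy']/2))
    if fish:
        rr=np.hypot(c[:,0],c[:,1]); th=np.arctan2(rr,c[:,2]); s=f*th/np.maximum(rr,1e-9)
        return np.c_[p['cx']+s*c[:,0],p['cy']+s*c[:,1]]
    return np.c_[p['cx']+f*c[:,0]/c[:,2],p['cy']+f*c[:,1]/c[:,2]]
E
python3 - <<'E'
from station import ctrl
import cv2,numpy as np,pickle
out={}
for n in ['top','side']:
  for l in ['plate_two','plate_four','plate_blank','wheel_left','marker']:
    r=ctrl.masks_of(n,l)
    out[n,l]=[(d['score'],d['extent'],np.argwhere(d['pixels']).mean(0)[::-1],d['pixels']) for d in r]
    for d in out[n,l]: print(n,l,round(d[0],2),np.round(d[1]),np.round(d[2],1))
pickle.dump(out,open('m.pkl','wb'))
t=cv2.imread('pics/top0.png')[195:300,215:400]; cv2.imwrite('pics/top0z.png',cv2.resize(t,None,fx=4.3,fy=4.3,interpolation=cv2.INTER_CUBIC))
t=cv2.imread('pics/side0.png')[195:355,245:400]; cv2.imwrite('pics/side0z.png',cv2.resize(t,None,fx=3.7,fy=3.7,interpolation=cv2.INTER_CUBIC))
E
```

```text
top plate_two 0.95 [342. 259. 362. 285.] [351.1 269.7]
top plate_four 0.71 [297. 261. 322. 281.] [307.3 272. ]
top plate_blank 0.64 [294. 202. 314. 250.] [304.6 227.3]
top plate_blank 0.61 [253. 263. 276. 282.] [263.2 274.2]
top wheel_left 0.72 [249. 210. 268. 250.] [259.1 229.3]
top marker 0.69 [216. 201. 389. 291.] [306.  242.7]
side plate_two 0.94 [286. 299. 319. 323.] [303.3 310.6]
side plate_four 0.88 [274. 268. 302. 295.] [288.1 280.7]
side plate_four 0.43 [288. 208. 337. 251.] [311.7 223.8]
side plate_blank 0.61 [266. 247. 288. 263.] [274.2 254.9]
side wheel_left 0.55 [293. 207. 338. 249.] [312.1 223.6]
side wheel_left 0.46 [252. 200. 392. 349.] [323.1 278.5]
side marker 0.91 [252. 199. 394. 347.] [323.3 278.5]
```

View pics/top0z.png

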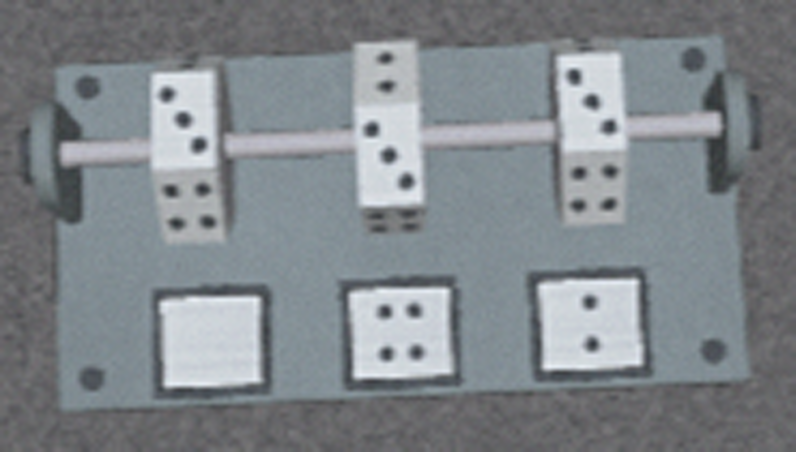

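View pics/side0z.png

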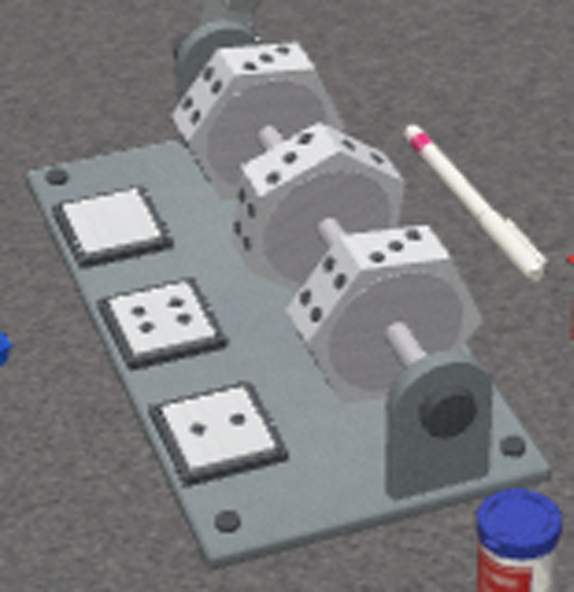

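```bash
cat > fit.py <<'E'
from station import ctrl
from h import *
from scipy.optimize import least_squares
T=lambda u,v:(215+(u+.5)/4.3-.5,195+(v+.5)/4.3-.5)
S=lambda u,v:(245+(u+.5)/3.7-.5,195+(v+.5)/3.7-.5)
ct=ctrl.camera_params('top'); cs=ctrl.camera_params('side')
yw=dict(l=.09,m=0,r=-.09); idx=dict(l=4,m=5,r=6)
def face(w,n): # face angle offset: 3 ->0, 4-> -60 (front)
    return lambda p:(lambda a:[.039*np.sin(a),yw[w],.06+.039*np.cos(a)])(p[idx[w]]-(n-3)*np.pi/3)
def pt(*x): return lambda p:list(x)
obs=[(0,pt(.055,.165,.01),T(57,68)),(0,pt(.055,-.165,.01),T(723,38)),(0,pt(-.115,-.165,.01),T(748,380)),(0,pt(-.115,.165,.01),T(62,410)),
(0,face('m',3),T(388,155)),(0,face('m',2),T(386,71.5)),(0,face('r',3),T(591,101)),(0,face('r',4),T(594,188)),(0,face('l',3),T(183,119)),(0,face('l',4),T(190,206)),
(1,face('m',3),S(290,157)),(1,face('m',2),S(361.5,150.5)),(1,face('r',3),S(396,246)),(1,face('r',4),S(324.5,289.5)),(1,face('l',3),S(267,59)),(1,face('l',4),S(204,95)),
(0,pt(-.085,0,.018),T(400,331.5)),(0,pt(-.085,-.09,.018),T(591,322)),(0,pt(-.085,.09,.018),T(214,340)),
(1,pt(-.085,0,.018),S(161,315)),(1,pt(-.085,-.09,.018),S(218,424))]
def res(p):
    r=[];Rz=R.from_euler('z',p[3])
    for c,f,uv in obs:
        X=Rz.apply(f(p))+p[:3]
        r+=list(proj((ct,cs)[c],X)[0]-uv)
    return np.array(r)
s=least_squares(res,[.45,0.05,0,.0,0,0,0],loss='soft_l1')
print(s.x.round(4)); print(res(s.x).reshape(-1,2).round(1).tolist())
E
python3 fit.py
```

```text
[ 6.128e-01  4.390e-02 -2.000e-04  3.940e-02  1.362e-01 -3.847e-01
  1.233e-01]
[[-1.0, -0.6], [0.5, -0.9], [0.6, 0.5], [-1.2, 0.8], [0.2, 0.6], [-0.0, 0.7], [0.0, 0.6], [-0.1, 0.4], [0.0, 0.6], [-0.1, 0.3], [0.6, 0.3], [0.9, 0.2], [0.5, -0.0], [0.4, -0.1], [0.6, -0.3], [0.4, -0.0], [0.1, 0.4], [-0.2, 0.6], [-0.8, 0.4], [0.9, -0.1], [0.8, -0.1]]
```

Run:
```python
from station import ctrl
from h import *
o=ctrl.get_obs(); M=R.from_rotvec(o['tool_rot']).as_matrix(); print(M.round(3)); 
p=ctrl.camera_params('wrist'); print(M.T@(p['eye']-o['tool_pos'])); print((M.T@R.from_rotvec(p['rotation']).as_matrix()).round(3))
```

```text
[[-0.933  0.     0.359]
 [-0.359 -0.    -0.933]
 [ 0.    -1.     0.   ]]
[-0.07867237 -0.12919359 -0.00054841]
[[ 0.     0.952  0.305]
 [-0.001 -0.305  0.952]
 [ 1.    -0.001  0.001]]
```

Run:
```python
from station import ctrl
from h import *
ct=ctrl.camera_params('top'); cs=ctrl.camera_params('side')
def ray(p,u,v):
    f=240/np.tan(np.radians(p['fovy']/2)); return R.from_rotvec(p['rotation']).apply([(u-p['cx'])/f,(v-p['cy'])/f,1])
def un(p,u,v,z):
    d=ray(p,u,v); return (p['eye']+d*(z-p['eye'][2])/d[2]).round(3)
for uv in [(312,120),(312,35),(520,120),(385,140),(345,168)]:
    print(uv,[un(ct,*uv,z).tolist() for z in (0,.06,.15,.3,.5)])
for uv in [(405,480),(420,330),(435,75),(410,268)]:
    print(uv,[un(cs,*uv,z).tolist() for z in (0,.06,.15,.3,.5)])
```

```text
(312, 120) [[0.865, 0.031, 0.0], [0.838, 0.03, 0.06], [0.798, 0.029, 0.15], [0.73, 0.026, 0.3], [0.64, 0.024, 0.5]]
(312, 35) [[1.072, 0.03, 0.0], [1.031, 0.029, 0.06], [0.971, 0.028, 0.15], [0.87, 0.026, 0.3], [0.736, 0.023, 0.5]]
(520, 120) [[0.86, -0.425, 0.0], [0.833, -0.397, 0.06], [0.793, -0.354, 0.15], [0.726, -0.283, 0.3], [0.637, -0.188, 0.5]]
(385, 140) [[0.817, -0.128, 0.0], [0.793, -0.119, 0.06], [0.757, -0.105, 0.15], [0.697, -0.082, 0.3], [0.617, -0.05, 0.5]]
(345, 168) [[0.754, -0.04, 0.0], [0.734, -0.037, 0.06], [0.704, -0.031, 0.15], [0.655, -0.022, 0.3], [0.588, -0.009, 0.5]]
(405, 480) [[0.567, -0.401, 0.0], [0.546, -0.437, 0.06], [0.516, -0.491, 0.15], [0.466, -0.58, 0.3], [0.399, -0.7, 0.5]]
(420, 330) [[0.71, -0.146, 0.0], [0.677, -0.203, 0.06], [0.629, -0.289, 0.15], [0.549, -0.433, 0.3], [0.441, -0.624, 0.5]]
(435, 75) [[1.321, 1.019, 0.0], [1.237, 0.863, 0.06], [1.111, 0.629, 0.15], [0.902, 0.24, 0.3], [0.622, -0.28, 0.5]]
(410, 268) [[0.767, 0.021, 0.0], [0.73, -0.05, 0.06], [0.675, -0.158, 0.15], [0.582, -0.336, 0.3], [0.459, -0.575, 0.5]]
```

Run:
```python
import cv2
t=cv2.imread('pics/top0.png')[0:160,300:640]; cv2.imwrite('pics/top0c.png',cv2.resize(t,None,fx=2.3,fy=2.3,interpolation=cv2.INTER_CUBIC))
t=cv2.imread('pics/side0.png')[40:480,370:640]; cv2.imwrite('pics/side0c.png',cv2.resize(t,None,fx=1.3,fy=1.3,interpolation=cv2.INTER_CUBIC))
```

```text
(no output)
```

View pics/top0c.png

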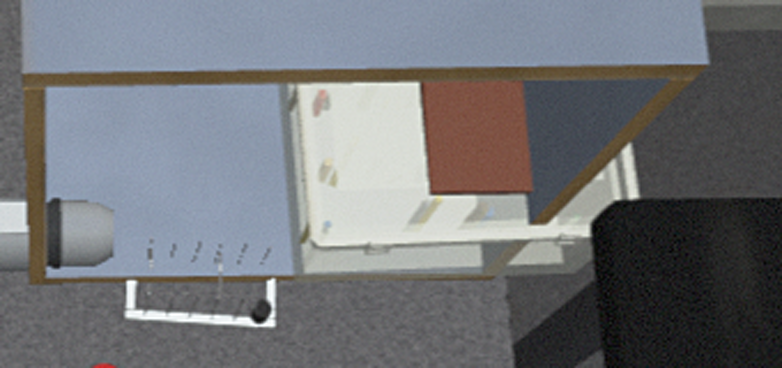

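View pics/side0c.png

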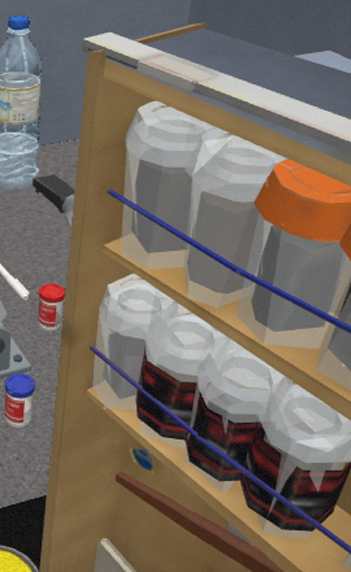

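```bash
cat > go.py <<'E'
import sys
from station import ctrl
from h import *
AX=dict(l=.09,m=0,r=-.09); C=np.array([.6128,.0439,.06]); YAW=.0394
def target(w,r,lean):
    a=np.radians(lean); Rz=R.from_euler('z',YAW)
    pos=Rz.apply([r*np.sin(a),AX[w],r*np.cos(a)])+C
    y=-Rz.apply([np.sin(a),0,np.cos(a)]); z=-Rz.apply([0,1,0]); x=np.cross(y,z)
    return pos,R.from_matrix(np.c_[x,y,z])
if __name__=='__main__':
    w,r,lean=sys.argv[1],float(sys.argv[2])/1e3,float(sys.argv[3])
    o=ctrl.get_obs(); T=R.from_rotvec(o['tool_rot']); pos,Q=target(w,r,lean)
    if len(sys.argv)>4: pos[2]=float(sys.argv[4])
    d=T.inv().apply(pos-o['tool_pos']); dr=np.degrees((T.inv()*Q).as_rotvec())
    print('t',round(o['t'],2),'tcp',o['tool_pos'].round(4),'q',o['q'].round(2),'F',o['contact_force'].round(1),'op',round(o['opening'],4))
    print('tool d mm',(d*1e3).round(1),'dr deg',dr.round(1),'|d|',round(np.linalg.norm(d)*1e3,1))
E
python3 go.py r 100 0 0.24
```

```text
t 0.65 tcp [ 0.2241 -0.5834  0.2453] q [-1.32  0.05  1.61 -0.    1.48 -0.12] F [0.3 0.2 0.1] op 0.0856
tool d mm [-558.9    5.3 -361. ] dr deg [-0.  18.8  0. ] |d| 665.3
```

servo_tool(delta_pos=[[-0.05,0,-0.033],[-0.05,0,-0.033],[-0.05,0,-0.033],[-0.05,0,-0.033],[-0.05,0,-0.033]], dr=[[0,0,0],[0,0,0],[0,0,0],[0,0,0],[0,0,0]], grip=[0.6,0.6,0.6,0.6,0.6], grip_force=25)

```text
t: 1.27
tool_pos: [0.4013, -0.3367, 0.2457]
tool_rot: [-0.365, 2.023, -2.028]
contact_force: [1.1, -0.1, -0.7]
opening: 0.0514
```

```bash
python3 go.py r 100 0 0.24
```

```text
t 1.27 tcp [ 0.4013 -0.3367  0.2457] q [-0.84 -0.19  1.85  0.    1.49  0.37] F [ 1.1 -0.1 -0.7] op 0.0514
tool d mm [-303.3    5.5 -196.8] dr deg [-0.1 18.3 -0.1] |d| 361.7
```

servo_tool(delta_pos=[[-0.05,0,-0.033],[-0.05,0,-0.033],[-0.05,0,-0.033],[-0.05,0,-0.033],[-0.05,0,-0.033]], dr=[[0,0,0],[0,0,0],[0,0,0],[0,9,0],[0,9,0]], grip=[0.6,0.6,0.6,0.6,0.6])

```text
t: 1.9
tool_pos: [0.5898, -0.092, 0.2478]
tool_rot: [-0.031, 2.195, -2.206]
contact_force: [0.8, -0.8, -0.4]
opening: 0.0512
```

```bash
python3 go.py r 100 0; python3 go.py r 30 17
```

```text
t 1.9 tcp [ 0.5898 -0.092   0.2478] q [-0.28 -0.02  1.68 -0.    1.47  1.26] F [ 0.8 -0.8 -0.4] op 0.0512
tool d mm [-27.6  87.7 -45.4] dr deg [-0.3 -0.3 -0.4] |d| 102.6
t 1.9 tcp [ 0.5898 -0.092   0.2478] q [-0.28 -0.02  1.68 -0.    1.47  1.26] F [ 0.8 -0.8 -0.4] op 0.0512
tool d mm [-35.9 159.1 -45.9] dr deg [ -0.3  -0.3 -17.4] |d| 169.4
```

servo_tool(delta_pos=[[-0.028,0.02,-0.045],[0,0.04,0],[0,0.025,0],[0,0,0]], dr=[[0,0,0],[0,0,0],[0,0,0],[0,0,0]], grip=[0.6,0.6,0.6,0.6])

```text
t: 2.4
tool_pos: [0.621, -0.0402, 0.1618]
tool_rot: [-0.034, 2.19, -2.202]
contact_force: [-0.1, -0.5, 0.3]
opening: 0.0512
```

```bash
python3 go.py r 100 0
cat > look.py <<'E'
import sys,pickle
from station import ctrl
from h import *
from go import *
tag=sys.argv[1]
o=ctrl.get_obs();p=ctrl.camera_params('wrist');im=ctrl.get_image('wrist')[:,:,::-1].copy()
cv2.imwrite(f'pics/w{tag}.png',im)
pickle.dump((o,p),open(f'pics/w{tag}.pkl','wb'))
ov=im.copy()
Rz=R.from_euler('z',YAW)
# overlay plates corners, seat, wheel centres axle at face
for w in 'lmr':
    for s in (-.014,.014):
        for a in [0]:
            q=proj(p,Rz.apply([[0,AX[w]+s,.0]])+C,True)[0]; cv2.circle(ov,(int(q[0]),int(q[1])),4,(0,0,255),1)
    for dx,dy in [(-1,-1),(-1,1),(1,1),(1,-1)]:
        q=proj(p,Rz.apply([[-.085+dx*.0215,AX[w]+dy*.0235,-.042]])+C,True)[0]; cv2.circle(ov,(int(q[0]),int(q[1])),4,(0,255,0),1)
cv2.imwrite(f'pics/w{tag}o.png',ov)
E
python3 look.py 1
```

```text
t 2.4 tcp [ 0.621  -0.0402  0.1618] q [-0.18  0.1   1.7  -0.    1.33  1.35] F [-0.1 -0.5  0.3] op 0.0512
tool d mm [4.9 1.8 5.6] dr deg [-0.3  0.1 -0.6] |d| 7.7
```

View pics/w1o.png

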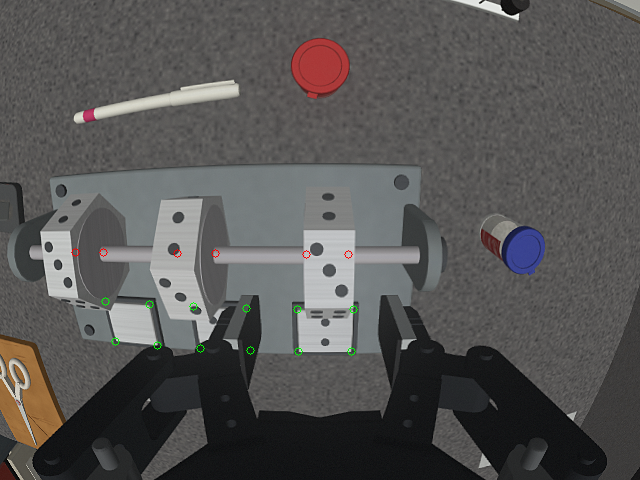

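servo_tool(delta_pos=[[-0.012,0.005,0.0055],[-0.013,0.0,0]], dr=[[0,0,-9],[0,0,-9]], grip=[0.6,0.6])

```text
t: 2.7
tool_pos: [0.6458, -0.0459, 0.1612]
tool_rot: [0.359, -2.058, 2.086]
contact_force: [0.1, 0.4, 0.6]
opening: 0.0513
```

```bash
python3 go.py r 30 17
```

```text
t 2.7 tcp [ 0.6458 -0.0459  0.1612] q [-0.16  0.35  1.43 -0.07  1.65  1.38] F [0.1 0.4 0.6] op 0.0513
tool d mm [-2.2 75.3 -1.6] dr deg [-0.4 -0.2  0.5] |d| 75.4
```

servo_tool(delta_pos=[[-0.002,0.03,-0.0015],[0,0.03,0],[0,0.015,0],[0,0,0]], dr=[[0,0,0],[0,0,0],[0,0,0],[0,0,0]], grip=[0.6,0.6,0.6,0.6])

```text
t: 3.2
tool_pos: [0.6315, -0.048, 0.0928]
tool_rot: [0.347, -2.061, 2.093]
contact_force: [-0.3, 0.1, 1.3]
opening: 0.0512
```

```bash
python3 go.py r 30 17; python3 look.py 2
```

```text
t 3.2 tcp [ 0.6315 -0.048   0.0928] q [-0.16  0.38  1.51 -0.07  1.53  1.38] F [-0.3  0.1  1.3] op 0.0512
tool d mm [ 4.8  5.8 -2.6] dr deg [-0.5 -0.3 -0. ] |d| 7.9
```

View pics/w2o.png

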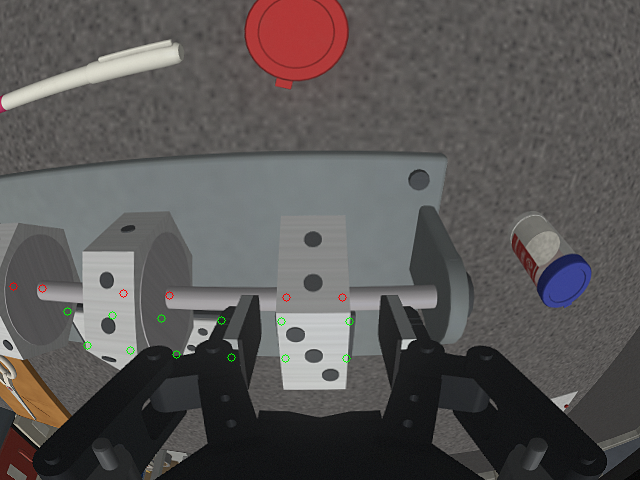

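servo_tool(delta_pos=[[0.004,0.006,-0.0026],[0,0,0],[0,0,0],[0,0,0]], dr=[[0,0,0],[0,0,0],[0,0,0],[0,0,0]], grip=[0.6,0,0,0], grip_force=25)

```text
t: 3.75
tool_pos: [0.6283, -0.0456, 0.0928]
tool_rot: [0.339, -2.065, 2.099]
contact_force: [-0.5, -0.6, -3.1]
opening: 0.0271
```

```bash
python3 go.py r 30 17; python3 go.py r 30 -17
```

```text
t 3.75 tcp [ 0.6283 -0.0456  0.0928] q [-0.16  0.37  1.53 -0.07  1.52  1.39] F [-0.5 -0.6 -3.1] op 0.0271
tool d mm [ 1.9  4.9 -0. ] dr deg [-0.6 -0.3 -0.5] |d| 5.2
t 3.75 tcp [ 0.6283 -0.0456  0.0928] q [-0.16  0.37  1.53 -0.07  1.52  1.39] F [-0.5 -0.6 -3.1] op 0.0271
tool d mm [18.7  9.9 -0. ] dr deg [-0.6 -0.1 33.5] |d| 21.2
```

servo_tool(delta_pos=[[0.0055,0.0004,0],[0.0055,0.0004,0],[0.0055,0.0004,0],[0.0055,0.0004,0],[0,0,0]], dr=[[0,0,9],[0,0,9],[0,0,9],[0,0,9],[0,0,0]], grip=[0,0,0,0,0])

```text
t: 4.38
tool_pos: [0.6056, -0.0465, 0.0921]
tool_rot: [0.325, 2.009, -2.017]
contact_force: [5.8, -1.1, -11.9]
opening: 0.0273
```

```bash
python3 go.py r 35 -17; python3 look.py 3
```

```text
t 4.38 tcp [ 0.6056 -0.0465  0.0921] q [-0.24 -0.04  2.    0.11  0.83  1.24] F [  5.8  -1.1 -11.9] op 0.0273
tool d mm [-0.9 -1.1  0. ] dr deg [-0.6 -0.1 -3.4] |d| 1.4
```

View pics/w3o.png

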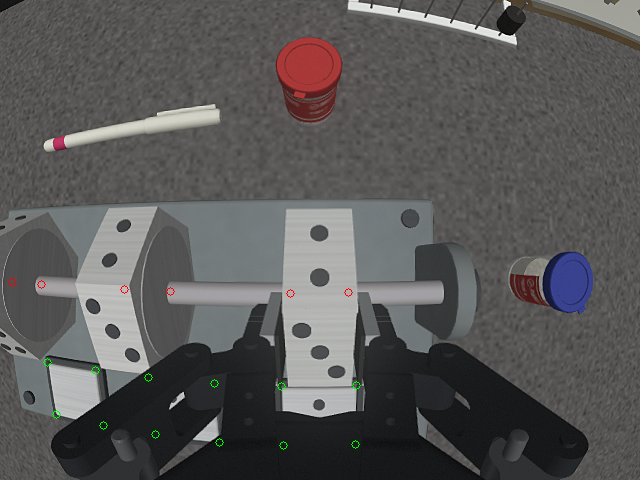

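servo_tool(delta_pos=[[0,0,0],[0,0,0],[-0.0055,0.0004,0],[-0.0055,0.0004,0],[-0.0055,0.0004,0]], dr=[[0,0,0],[0,0,0],[0,0,-9],[0,0,-9],[0,0,-9]], grip=[0.6,0.6,0.6,0.6,0.6])

```text
t: 5.05
tool_pos: [0.6217, -0.0462, 0.0955]
tool_rot: [0.182, -2.152, 2.183]
contact_force: [-0.5, -0.1, 0.3]
opening: 0.0513
```

```bash
python3 go.py r 35 12; python3 look.py 4
```

```text
t 5.05 tcp [ 0.6217 -0.0462  0.0955] q [-0.18  0.26  1.65 -0.04  1.36  1.37] F [-0.5 -0.1  0.3] op 0.0513
tool d mm [-2.1  1.  -0.4] dr deg [-0.6 -0.4 -4.3] |d| 2.3
```

View pics/w4.png

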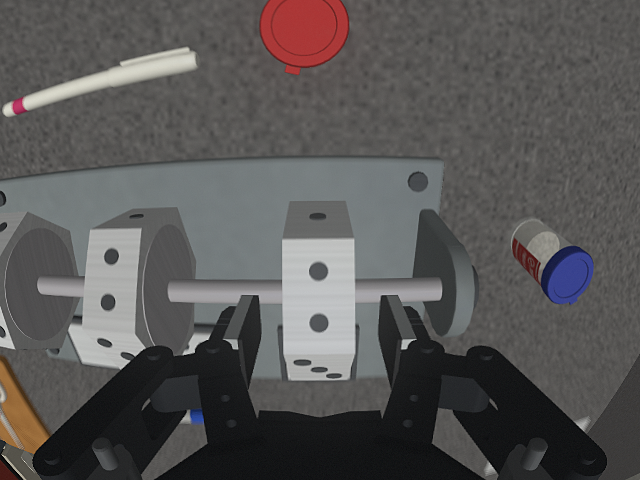

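```bash
cat > ang.py <<'E'
# usage: ang.py tag wheel "k:u,v ..."  k = face number centre (e.g. 2) or edge 2.5 (between faces 2,3)
import sys,pickle
from h import *
from go import AX,C,YAW
from scipy.optimize import least_squares
tag,w=sys.argv[1:3]
if tag.startswith('w'):
    o,p=pickle.load(open(f'pics/{tag}.pkl','rb')); fish=True
else:
    from station import ctrl
    p=ctrl.camera_params(tag); fish=False
obs=[(float(s.split(':')[0]),np.array(s.split(':')[1].split(','),float)) for s in sys.argv[3:]]
Rz=R.from_euler('z',YAW)
def pr(th,k):
    a=th-(k-3)*np.pi/3; r=.039 if k==int(k) else .045
    return proj(p,Rz.apply([[r*np.sin(a),AX[w],r*np.cos(a)]])+C,fish)[0]
f=lambda x:np.concatenate([pr(x[0],k)+x[1:]-uv for k,uv in obs])
best=min((least_squares(f,[t0,0,0]) for t0 in np.linspace(-1.5,1.5,7)),key=lambda s:s.cost)
print('theta',best.x.round(4),'deg',np.degrees(best.x[0]).round(2)); print(f(best.x).reshape(-1,2).round(1).tolist())
E
python3 ang.py w4 r 2:318.5,296.5 1.5:318,238.5 2.5:319.5,357.5
```

```text
theta [-0.444  -0.791   9.7351] deg -25.44
[[0.2, 0.8], [0.0, 1.5], [-0.2, -2.4]]
```

Run:
```python
import cv2
t=cv2.imread('pics/w4o.png')[190:400,230:460]; cv2.imwrite('pics/w4z.png',cv2.resize(t,None,fx=2.8,fy=2.8,interpolation=cv2.INTER_CUBIC))
```

```text
(no output)
```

View pics/w4z.png

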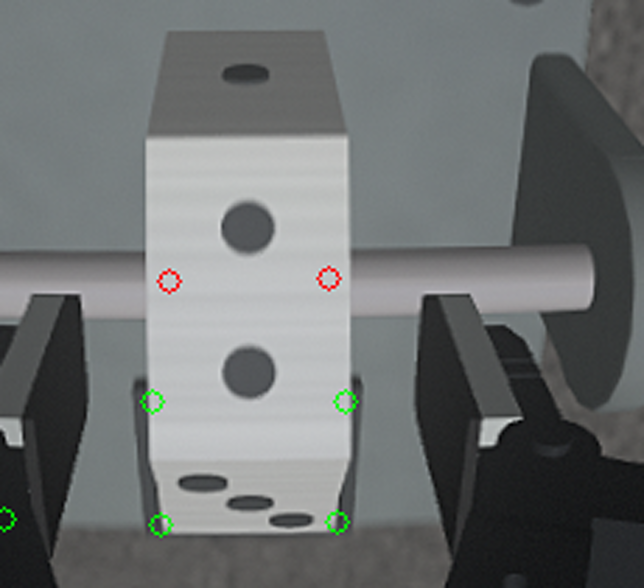

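```bash
python3 ang.py w4 r 2:318.5,297 1.5:318,238.2 2.5:319,354.6 .5:317.5,201 3:319,369.6 1:318,216.4 3.5:319,380.4; sed -i 's/f=lambda x:np.concatenate(\[pr(x\[0\],k)+x\[1:\]-uv/f=lambda x:np.concatenate([pr(x[0],k)+0*x[1:]-uv/' ang.py;  python3 ang.py w4 r 2:318.5,297 1.5:318,238.2 2.5:319,354.6 .5:317.5,201 3:319,369.6 1:318,216.4 3.5:319,380.4
```

```text
theta [-0.5176 -0.7883  1.8807] deg -29.66
[[0.2, -0.1], [0.1, 0.7], [0.4, -0.9], [-0.4, 0.2], [0.2, -0.9], [-0.5, 1.2], [0.0, -0.2]]
theta [-0.5365  0.      0.    ] deg -30.74
[[1.1, -0.1], [0.9, 0.6], [1.2, -1.2], [0.4, -2.0], [1.0, -2.3], [0.3, -0.1], [0.8, -2.6]]
```

servo_tool(delta_pos=[[0,0.0005,0],[0,0,0],[0,0,0]], dr=[[0,0,0],[0,0,0],[0,0,0]], grip=[0,0,0])

```text
t: 5.48
tool_pos: [0.6256, -0.0457, 0.0939]
tool_rot: [0.18, -2.156, 2.184]
contact_force: [2.7, -1.1, -3.8]
opening: 0.0269
```

```bash
python3 go.py r 35 0
```

```text
t 5.47 tcp [ 0.6256 -0.0457  0.0939] q [-0.18  0.27  1.64 -0.04  1.36  1.37] F [ 2.7 -1.1 -3.8] op 0.0269
tool d mm [9.3 0.1 0.1] dr deg [-0.6 -0.3  7.5] |d| 9.3
```

servo_tool(delta_pos=[[0.0061,-0.0003,0],[0.0061,-0.0003,0],[0.0061,-0.0003,0],[0,0,0]], dr=[[0,0,9.7],[0,0,9.7],[0,0,9.7],[0,0,0]], grip=[0,0,0,0])

```text
t: 5.98
tool_pos: [0.6047, -0.0465, 0.0916]
tool_rot: [0.367, 1.984, -1.994]
contact_force: [9.8, -1.9, -15.5]
opening: 0.0273
```

```bash
python3 go.py r 35 -22.5; python3 look.py 5;python3 - <<'E'
import cv2
t=cv2.imread('pics/w5o.png')[190:400,230:460]; cv2.imwrite('pics/w5z.png',cv2.resize(t,None,fx=2.8,fy=2.8,interpolation=cv2.INTER_CUBIC))
E
```

```text
t 5.97 tcp [ 0.6047 -0.0465  0.0916] q [-0.24 -0.06  2.03  0.13  0.78  1.22] F [  9.8  -1.9 -15.5] op 0.0273
tool d mm [ 1.3 -1.3  0. ] dr deg [-0.8 -0.1 -0.3] |d| 1.9
```

View pics/w5z.png

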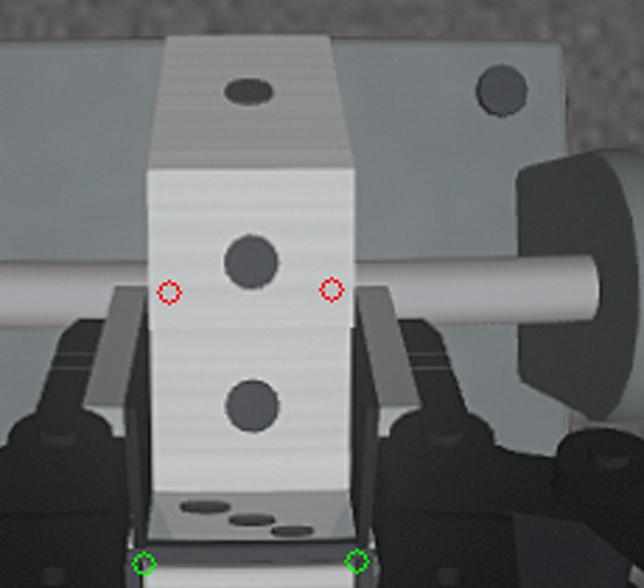

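```bash
python3 ang.py w5 r 2:320,309.3 1.5:320,250.4 2.5:320,365.4 .5:319,203.2 3:320,375.7 1:319,222.9
```

```text
theta [-1.1388  0.      0.    ] deg -65.25
[[0.8, 0.1], [0.4, 0.4], [1.1, -0.7], [-0.2, -1.7], [0.5, -2.0], [0.5, 0.1]]
```

servo_tool(delta_pos=[[-0.0016,0.0,0],[-0.0016,0.0,0],[0,0,0],[0,0,0]], dr=[[0,0,-2.6],[0,0,-2.6],[0,0,0],[0,0,0]], grip=[0,0,0,0])

```text
t: 6.52
tool_pos: [0.6068, -0.0464, 0.0923]
tool_rot: [0.29, 2.029, -2.046]
contact_force: [8.5, -0.2, -5.9]
opening: 0.0275
```

```bash
python3 go.py r 35 -17; python3 look.py 6;python3 - <<'E'
import cv2
t=cv2.imread('pics/w6o.png')[190:400,230:460]; cv2.imwrite('pics/w6z.png',cv2.resize(t,None,fx=2.8,fy=2.8,interpolation=cv2.INTER_CUBIC))
E
```

```text
t 6.53 tcp [ 0.6068 -0.0464  0.0923] q [-0.23 -0.02  1.98  0.09  0.88  1.26] F [ 8.5 -0.2 -5.9] op 0.0275
tool d mm [ 0.3 -1.3  0.1] dr deg [-0.9 -0.2 -1. ] |d| 1.3
```

View pics/w6z.png

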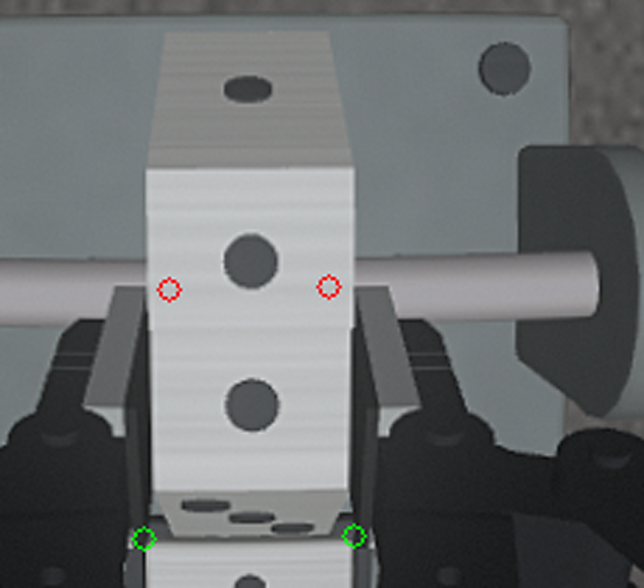

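```bash
python3 ang.py w6 r 2:320,308.9 1.5:320,250 2.5:320,365 .5:319,201.1 3:320,374.6 1:319,221.8
```

```text
theta [-1.0663  0.      0.    ] deg -61.09
[[0.7, 0.2], [0.2, 0.4], [1.1, -0.8], [-0.6, -0.9], [0.5, -1.9], [0.2, 0.3]]
```

servo_tool(delta_pos=[[0,0,0],[0,0,0],[0,-0.03,0],[0,-0.04,0],[0,0,0]], dr=[[0,0,0],[0,0,0],[0,0,0],[0,0,-8],[0,0,-9]], grip=[0.6,0.6,0.6,0.6,0.6])

```text
t: 7.2
tool_pos: [0.5785, -0.0466, 0.1598]
tool_rot: [-0.024, 2.188, -2.219]
contact_force: [1.0, -0.6, 0.4]
opening: 0.0516
```

```bash
python3 go.py m 100 -20; python3 look.py 7;python3 - <<'E'
import cv2
t=cv2.imread('pics/w7o.png')[150:390,20:420]; cv2.imwrite('pics/w7z.png',cv2.resize(t,None,fx=2,fy=2,interpolation=cv2.INTER_CUBIC))
E
```

```text
t 7.2 tcp [ 0.5785 -0.0466  0.1598] q [-0.2   0.01  1.8  -0.01  1.32  1.34] F [ 1.  -0.6  0.4] op 0.0516
tool d mm [ -2.7   4.6 -89.2] dr deg [-0.9 -0.5 19.6] |d| 89.3
```

View pics/w7z.png

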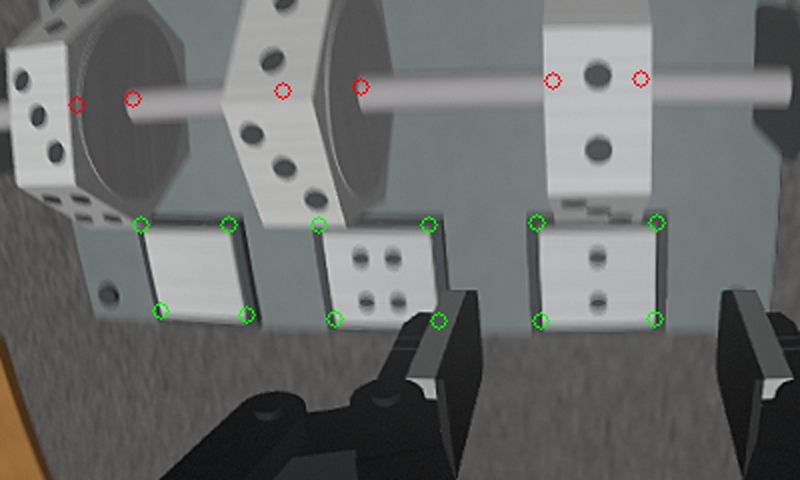

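servo_tool(delta_pos=[[-0.002,0,-0.045],[-0.001,0.002,-0.044],[0,0,0]], dr=[[0,0,9],[0,0,9],[0,0,0]], grip=[0.6,0.6,0.6])

```text
t: 7.62
tool_pos: [0.5803, 0.0438, 0.1527]
tool_rot: [0.304, 2.025, -2.042]
contact_force: [-0.1, 0.0, 0.5]
opening: 0.0512
```

```bash
python3 go.py m 35 -20
cat > tsp.py <<'E'
import sys
from station import ctrl
import cv2
tag=sys.argv[1]
t=ctrl.get_image('top')[195:300,215:400,::-1]; cv2.imwrite(f'pics/top{tag}z.png',cv2.resize(t,None,fx=4.3,fy=4.3,interpolation=cv2.INTER_CUBIC))
t=ctrl.get_image('side')[195:355,245:400,::-1]; cv2.imwrite(f'pics/side{tag}z.png',cv2.resize(t,None,fx=3.7,fy=3.7,interpolation=cv2.INTER_CUBIC))
E
python3 tsp.py 8
```

```text
t 7.62 tcp [0.5803 0.0438 0.1527] q [-0.06 -0.17  2.01  0.02  0.98  1.47] F [-0.1  0.   0.5] op 0.0512
tool d mm [-0.4 63.3  0.2] dr deg [-0.9 -0.4  1.4] |d| 63.3
```

View pics/side8z.png

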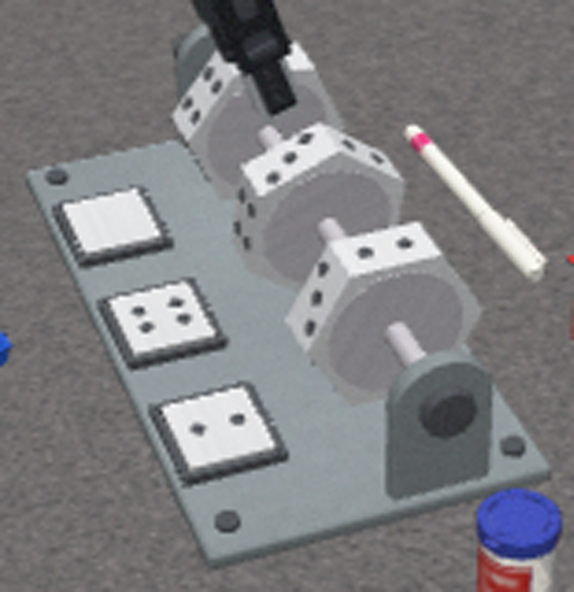

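View pics/top8z.png

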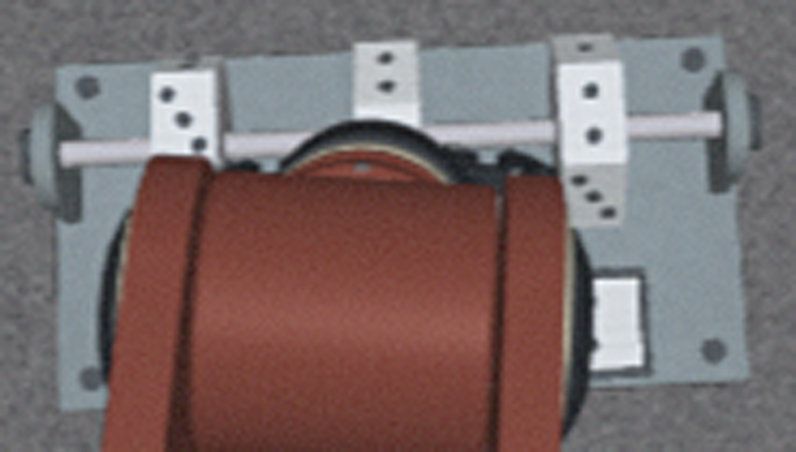

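servo_tool(delta_pos=[[0,0.03,0],[0,0.03,0],[0,0.003,0],[0,0,0]], dr=[[0,0,1.4],[0,0,0],[0,0,0],[0,0,0]], grip=[0.6,0.6,0.6,0.6])

```text
t: 8.22
tool_pos: [0.6095, 0.0369, 0.0997]
tool_rot: [0.344, 2.003, -2.028]
contact_force: [0.7, 0.1, 0.2]
opening: 0.0514
```

```bash
python3 go.py m 35 -20
```

```text
t 8.22 tcp [0.6095 0.0369 0.0997] q [-0.07 -0.04  2.    0.02  0.83  1.47] F [0.7 0.1 0.2] op 0.0514
tool d mm [10.3  3.3 -6.8] dr deg [-1.2 -0.7 -0.6] |d| 12.8
```

servo_tool(delta_pos=[[0.01,0.003,-0.0068],[0,0,0]], dr=[[-1.2,-0.7,0],[0,0,0]], grip=[0.6,0.6])

```text
t: 8.48
tool_pos: [0.6015, 0.0433, 0.0951]
tool_rot: [0.329, 2.015, -2.0]
contact_force: [0.1, -0.6, 0.2]
opening: 0.0518
```

```bash
python3 go.py m 35 -20
```

```text
t 8.47 tcp [0.6015 0.0433 0.0951] q [-0.07 -0.06  2.02  0.05  0.82  1.43] F [ 0.1 -0.6  0.2] op 0.0518
tool d mm [ 1.4  1.8 -0.1] dr deg [ 0.   0.  -0.8] |d| 2.3
```

Aligned on the middle wheel; close, then roll it.

servo_tool(delta_pos=[[0.001,0.002,0],[0,0,0],[0,0,0]], dr=[[0,0,0],[0,0,0],[0,0,0]], grip=[0,0,0])

```text
t: 8.85
tool_pos: [0.6013, 0.0434, 0.0935]
tool_rot: [0.33, 2.014, -1.999]
contact_force: [0.9, -0.4, -0.8]
opening: 0.0274
```

servo_tool(delta_pos=[[-0.0061,0.0005,0],[-0.0061,0.0005,0],[-0.0061,0.0005,0],[-0.0061,0.0005,0],[0,0,0]], dr=[[0,0,-10],[0,0,-10],[0,0,-10],[0,0,-10],[0,0,0]], grip=[0,0,0,0,0])

```text
t: 9.48
tool_pos: [0.6231, 0.0443, 0.0906]
tool_rot: [0.413, -2.032, 2.048]
contact_force: [0.6, 0.2, -3.2]
opening: 0.0274
```

```bash
python3 go.py m 35 20
```

```text
t 9.47 tcp [0.6231 0.0443 0.0906] q [-0.04  0.41  1.5  -0.03  1.6   1.5 ] F [ 0.6  0.2 -3.2] op 0.0274
tool d mm [-0.7 -2.7  0. ] dr deg [-0.   0.   0.7] |d| 2.8
```

servo_tool(delta_pos=[[0,0,0],[0,-0.002,0],[0.0061,0.0005,0],[0.0061,0.0005,0],[0.0061,0.0005,0]], dr=[[0,0,0],[0,0,0],[0,0,10],[0,0,10],[0,0,10]], grip=[0.6,0.6,0.6,0.6,0.6])

```text
t: 10.1
tool_pos: [0.6076, 0.0434, 0.0952]
tool_rot: [0.153, 2.109, -2.104]
contact_force: [-0.5, 0.7, 0.7]
opening: 0.0513
```

servo_tool(delta_pos=[[0.0061,0.0005,0],[0,0,0],[0,0,0]], dr=[[0,0,10],[0,0,0],[0,0,0]], grip=[0.6,0.6,0.6])

```text
t: 10.48
tool_pos: [0.5983, 0.0432, 0.0953]
tool_rot: [0.33, 2.011, -2.001]
contact_force: [0.5, -0.9, 0.6]
opening: 0.0514
```

```bash
python3 go.py m 33 -20;python3 look.py 9;python3 - <<'E'
import cv2
t=cv2.imread('pics/w9o.png')[190:400,230:460]; cv2.imwrite('pics/w9z.png',cv2.resize(t,None,fx=2.8,fy=2.8,interpolation=cv2.INTER_CUBIC))
E
```

```text
t 10.47 tcp [0.5983 0.0432 0.0953] q [-0.07 -0.07  2.03  0.05  0.82  1.43] F [ 0.5 -0.9  0.6] op 0.0514
tool d mm [-1.5  5.1 -0.1] dr deg [-0.1  0.1 -0.9] |d| 5.4
```

View pics/w9z.png

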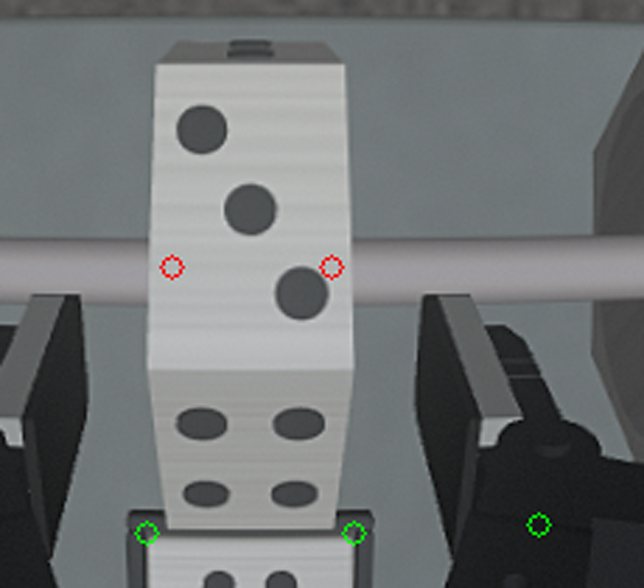

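```bash
for O in 0 1; do OFF=$O python3 ang.py w9 m 3:319.3,264.6 2.5:319.3,212.9 3.5:319.3,322.1 4:319.3,353.9 4.5:319.3,378.9; done
```

```text
theta [0.2787 0.     0.    ] deg 15.97
[[1.0, 0.6], [0.9, -0.3], [1.1, 0.0], [0.9, -0.9], [0.7, -1.7]]
theta [ 0.297  -0.8934  1.6045] deg 17.02
[[0.1, 0.4], [-0.0, 0.1], [0.2, -0.4], [-0.0, -0.2], [-0.2, -0.0]]
```

servo_tool(delta_pos=[[-0.001,0.004,0],[0,0,0],[0,0,0],[0,0,0],[0,0,0]], dr=[[0,0,0],[0,0,0],[0,0,0],[0,0,0],[0,0,0]], grip=[0.6,0.6,0,0,0])

```text
t: 11.15
tool_pos: [0.6052, 0.0436, 0.094]
tool_rot: [0.33, 2.012, -2.0]
contact_force: [-1.5, 0.4, 1.5]
opening: 0.0275
```

servo_tool(delta_pos=[[-0.0063,0.0006,0],[-0.0063,0.0006,0],[-0.0063,0.0006,0],[-0.0063,0.0006,0],[-0.001,0,0]], dr=[[0,0,-10.5],[0,0,-10.5],[0,0,-10.5],[0,0,-10.5],[0,0,-1]], grip=[0,0,0,0,0])

```text
t: 11.78
tool_pos: [0.6276, 0.0444, 0.0878]
tool_rot: [0.457, -2.002, 2.021]
contact_force: [0.5, 0.8, 0.2]
opening: 0.0276
```

servo_tool(delta_pos=[[0,0,0],[0,0,0]], dr=[[0,0,0],[0,0,0]], grip=[0,0])

```text
t: 12.02
tool_pos: [0.6277, 0.0444, 0.0878]
tool_rot: [0.456, -2.002, 2.021]
contact_force: [0.8, 0.6, 0.2]
opening: 0.0275
```

```bash
python3 go.py m 35 20;python3 look.py 10;python3 - <<'E'
import cv2
t=cv2.imread('pics/w10o.png')[190:400,230:460]; cv2.imwrite('pics/w10z.png',cv2.resize(t,None,fx=2.8,fy=2.8,interpolation=cv2.INTER_CUBIC))
E
```

```text
t 12.03 tcp [0.6277 0.0444 0.0878] q [-0.03  0.45  1.45 -0.03  1.64  1.5 ] F [0.8 0.6 0.2] op 0.0275
tool d mm [ 4.7 -3.5 -0.1] dr deg [-0.1 -0.   3.4] |d| 5.9
```

View pics/w10z.png

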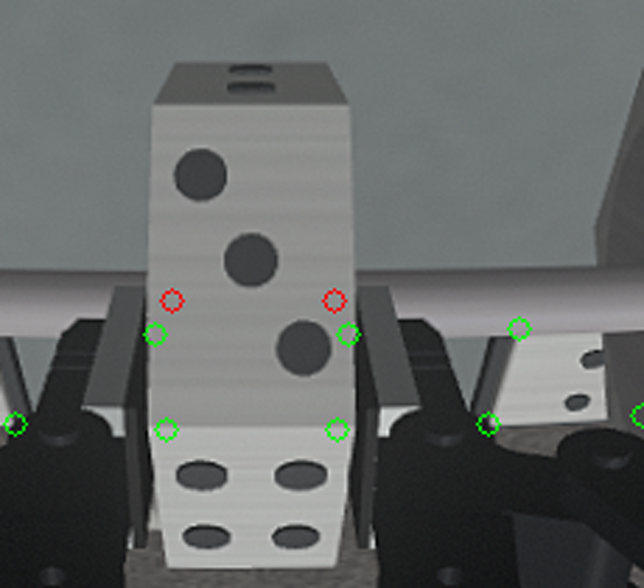

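```bash
for O in 0 1; do OFF=$O python3 ang.py w10 m 3:319.3,282.9 2.5:319.3,227.1 3.5:319.3,342.5 4:319.3,370.7 4.5:319.3,392.9 1.5:319.3,212.9; done
```

```text
theta [1.0168 0.     0.    ] deg 58.26
[[1.4, -0.1], [1.3, -0.4], [1.6, -0.3], [1.4, -1.1], [1.3, -2.2], [0.8, -2.9]]
theta [ 1.0361 -1.2906  2.0535] deg 59.36
[[0.1, 0.0], [-0.0, 0.2], [0.3, -0.3], [0.1, 0.1], [-0.0, 0.1], [-0.5, -0.2]]
```

servo_tool(delta_pos=[[0,0,0],[0,0,0],[0,0,0],[0,-0.04,0],[0,-0.05,0]], dr=[[0,0,0],[0,0,0],[0,0,0],[0,0,0],[0,0,6]], grip=[0.6,0.6,0.6,0.6,0.6])

```text
t: 12.7
tool_pos: [0.6598, 0.0454, 0.1657]
tool_rot: [0.364, -2.062, 2.078]
contact_force: [0.0, -0.6, -0.5]
opening: 0.0516
```

servo_tool(delta_pos=[[0.02,-0.05,0],[0.05,-0.03,0],[0.06,0,0],[0.06,0,0],[0.06,0,0]], dr=[[0,0,8],[0,0,8],[0,0,0],[0,0,0],[0,0,0]], grip=[0.6,0.6,0.6,0.6,0.6])

```text
t: 13.32
tool_pos: [0.4319, 0.0357, 0.2701]
tool_rot: [-0.048, 2.199, -2.209]
contact_force: [-0.0, 0.3, 1.4]
opening: 0.0509
```

servo_tool(delta_pos=[[0,0,0.05],[0,0,0.06],[0,0,0.06],[0,0,0.06],[0,0,0]], dr=[[0,0,0],[0,0,0],[0,0,0],[0,0,0],[0,0,0]], grip=[0.6,0.6,0.6,0.6,0.6])

```text
t: 13.95
tool_pos: [0.4363, -0.1992, 0.2727]
tool_rot: [-0.042, 2.189, -2.207]
contact_force: [-0.4, 0.2, -0.3]
opening: 0.0511
```

```bash
python3 go.py m 35 20; python3 tsp.py 11; python3 look.py 11
```

```text
t 13.95 tcp [ 0.4363 -0.1992  0.2727] q [-0.58 -0.33  1.91 -0.    1.55  0.95] F [-0.4  0.2 -0.3] op 0.0511
tool d mm [-197.9  178.7 -236.8] dr deg [ -0.5   0.1 -20.2] |d| 356.6
```

View pics/top11z.png

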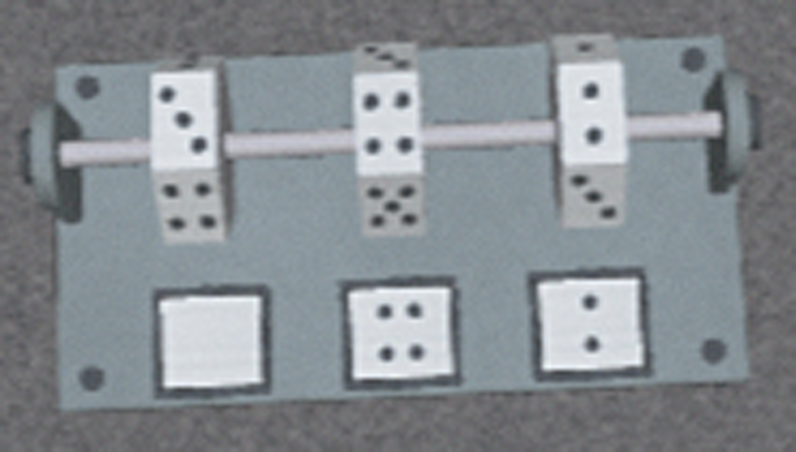

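View pics/side11z.png

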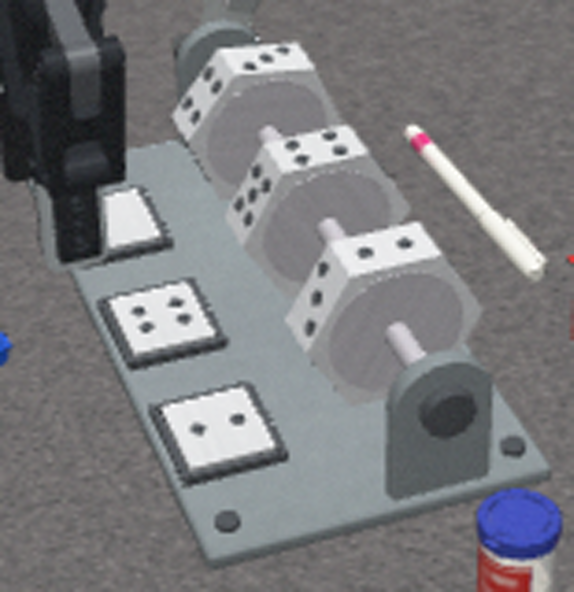

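View pics/w11o.png

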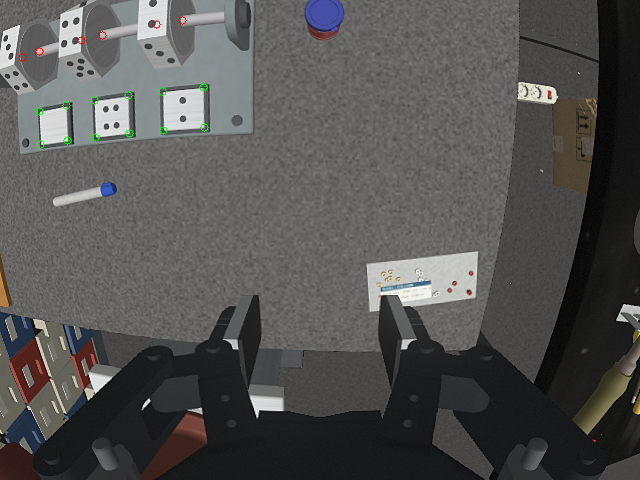

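```bash
for O in 0 1; do OFF=$O python3 ang.py side m $(python3 conv.py side 4:317.5,147.5 5:253,189); OFF=$O python3 ang.py top m $(python3 conv.py top 4:387.5,123 5:392.5,206 3:386,56);  OFF=$O python3 ang.py side r $(python3 conv.py side 2:385.5,248 3:316.5,298); done
python3 - <<'E'
from station import ctrl
import cv2
cv2.imwrite('pics/top12.png',ctrl.get_image('top')[:,:,::-1])
E
```

```text
theta [1.0449 0.     0.    ] deg 59.87
[[0.6, -0.1], [1.0, 1.2]]
theta [1.0593 0.     0.    ] deg 60.7
[[-0.0, -0.1], [-0.2, -0.1], [-0.1, 0.6]]
theta [-1.0855  0.      0.    ] deg -62.2
[[-0.0, 0.0], [0.7, 0.3]]
theta [ 1.1263 -1.9992  0.2824] deg 64.53
[[0.2, -0.1], [-0.2, 0.1]]
theta [ 1.0099  0.0552 -0.7869] deg 57.86
[[0.1, 0.1], [-0.1, -0.3], [-0.0, 0.2]]
theta [-1.0419 -1.0203  0.3419] deg -59.7
[[-0.1, 0.1], [0.1, -0.1]]
```

View pics/top12.png

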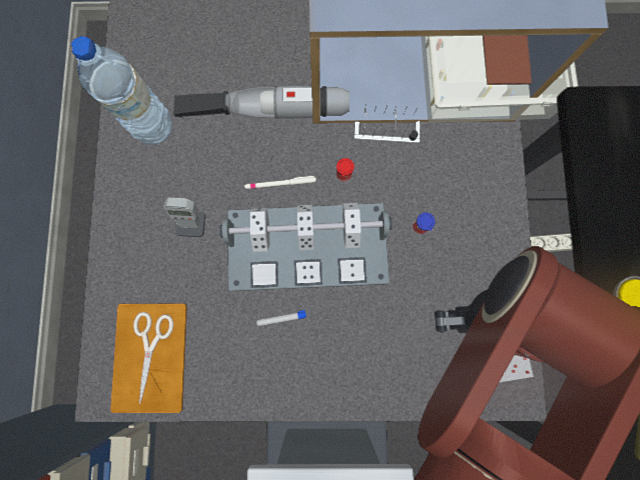

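Run:
```python
from station import ctrl
print(ctrl.finish_job())
```

```text
the job is handed in; nothing more can be done
None
```

I set the part marker and handed the job in at about 14 s on the robot's clock. The right wheel, behind the two-dot plate, now shows two dots up. The middle wheel, behind the four-dot plate, shows four dots up. I did not touch the left wheel behind the blank plate.

**How I did it:** I pinched each wheel across its end faces and rolled it about the axle. Each took two grips. The right wheel went about 5° too far on its second grip, so I rolled it back before letting go.

**Last checks:**
- **Right wheel:** the readings run from −58.9° to −62.2° from the side, top and wrist views, against a target of −60°. The wrist reading was taken before I released the wheel.
- **Middle wheel:** taking the marker position as first measured, the side and top views after release give 59.9° and 60.7°, against a target of +60°. The wrist view before release gave 58.3° to 59.4°.
- **Disagreement:** when I let the middle wheel's fit shift in the image, the side and top readings spread to 64.5° and 57.9°. The side view had only two features to fit, so I trusted it less. My best estimate is that both wheels are within about 2° of level.
- **Surroundings:** the final top picture shows the left wheel and everything standing round the marker apparently where they were. The gripper was clear of everything when I handed in.

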